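# Hold the sprung lock of the pen-parts chest open with its key

### The job

Take the key with the square head out of the wooden key stand, push it fully home in the lock on top of the wooden chest, working it past the sticky pins, and only then turn it clockwise a quarter turn to its stop so that the bolt draws back from the lid. The lock springs back by itself, so finish while still holding the key in the gripper, fully in and fully turned. Leave the round-headed key, the wooden pen blank and the glue jar alone.

Things in the scene. Friction and masses are not known exactly. Their poses are not given: they have to be found in the camera images.
- square_key_head (a point): Square-headed key, about 50 g, standing blade down in one of the stand's two slots (which one varies). Flat black head 28 mm wide (this frame's x), 10 mm thick (y), 42 mm tall (z up): grip it across the 10 mm. The point lies on the key's axis in the head, 26 mm above the shoulder (the head's flat underside, resting on the stand), 16 mm below the head's top.
- square_key_shoulder (a point): Centre of the square head's underside, where its blade begins; same axes. Steel blade 12 mm wide (x), 4 mm thick (y), 26 mm long, its last 6 mm narrowing at 45 degrees to a point; the key is the same either way round, so a half turn makes no difference. The shoulder rests on the lock's face when the key is fully home.
- keyway (a point): Centre of the key slot in the upward face of the round brass lock cylinder (32 mm across), 104 mm above the table. Slot 13.5 mm along this frame's x, 5.5 mm along y, its long edges bevelled 2.5 mm, deep enough for the whole blade; the frame turns with the cylinder. Two pairs of sticky spring pins, 9 and 16 mm down, resist the blade: 4 to 12 N of push passes them, small wiggles help.
- lock_plug (a joint): Turn of the lock cylinder, rad: 0 with the spring at rest (slot along the chest's front-to-back line), growing clockwise seen from above to the stop at 1.5. A spring returns it to 0 when let go: about 0.04 N m at 0, 0.14 N m at the stop. Play in slot and grip swallows about 0.15 rad, so turn the key some 1.65.
- lock_bolt (a joint): Travel of the flat steel bolt, m: 0 thrown over the lid, 0.010 drawn back with the cylinder at its stop; it is driven by the cylinder.
- lock_chest: Wooden chest, fixed, 200 (x) x 240 (y) mm, top 90 mm above the table. The lock sits in a steel housing (60 x 80 mm, level with the lock's face) on its top, 60 mm from the chest's centre towards the robot (-x). Only a keeper on the lid, 54 mm from the lock, rises 2 mm above the lock's face. Origin: centre of its underside, z up.
- key_stand: Wooden block, fixed, 90 (x) x 160 (y) x 40 mm high, with two slots 90 mm apart along y, each holding a key with its head's width along y. Origin: centre of its underside.
- round_key_head (a point): Round-headed key of another lock (black disc head 36 mm across, 10 mm thick; blade 14 mm wide, too wide for this lock), standing in the other slot of the stand. Point in its head, 26 mm above the stand. Leave alone.
- pen_blank_centre (a point): Dark wooden pen blank, 20 x 120 x 20 mm, lying on the table near the stand; its centre. Leave alone.
- glue_jar_centre (a point): Closed glue jar, 48 mm across, 60 mm tall, near the stand; its centre. Leave alone.
There are look-alikes about, which are no part of the job. Leave any orange look-alike of the part that bears square_key_head alone.

How it is judged:
On the way:
1. the square-headed key is fully home in the lock (shoulder within 3 mm of the face), before the cylinder is turned (horizontal distance between square_key_shoulder and keyway below 0.004 m and z of square_key_shoulder in the frame of keyway below 0.003 m and angle between the z axis of square_key_shoulder and the z axis of keyway, either way round below 0.12 rad and value of joint lock_plug below 0.35 rad), for 0.2 s.
At the end, for the whole second after the job is handed in: The program ends with the gripper holding the square-headed key (more than 3 N), the key upright within 0.15 rad and centred within 4 mm in the lock with its shoulder within 4 mm of the face, the cylinder turned clockwise past 1.25 rad (stop at 1.5) and the bolt drawn back more than 7.5 mm (value of joint lock_plug above 1.25 rad and value of joint lock_bolt above 0.0075 m and horizontal distance between square_key_shoulder and keyway below 0.004 m and z of square_key_shoulder in the frame of keyway below 0.004 m and angle between the z axis of square_key_shoulder and the z axis of keyway, either way round below 0.15 rad and contact force between the fingers and square_key above 3 N); the arm keeps its last pose, push and grip.
It fails at once if the round-headed key is moved more than 15 mm (distance of round_key_head from where it was at the start of the episode above 0.015 m).
It fails at once if the pen blank is moved more than 20 mm (distance of pen_blank_centre from where it was at the start of the episode above 0.02 m).
It fails at once if the glue jar is moved more than 20 mm (distance of glue_jar_centre from where it was at the start of the episode above 0.02 m).
It also fails if it takes over 51 s, if anything falls off the work surface, if the arm or the gripper's body presses on something with over 40 N, if the wrist force passes 120 N, or if a joint passes its speed limit or range.

### The arm

A 7-joint arm with a two-finger parallel gripper is mounted at the origin on the work surface. World frame = base frame: x ahead of the robot, y to its left, z up, the work surface at z = 0. Lengths are in m, angles in rad, forces in N, time in s.
With the tool pointing down it reaches from about 0.425 to 0.875 m from the base axis. Payload 4.7 kg.
Tool frame: the origin (TCP) lies midway between the tips of the shut fingers; the grasp point (between the pads) lies 19 mm behind it; z points along the fingers, y is the direction in which the jaws open and shut (so a half turn about z gives the same grasp; the last joint's range is limited). The gripper opens to 85 mm and grips with 20 to 120 N. Pads are 22 mm wide; open, the fingers measure 114 mm over their backs; the gripper's body (76 mm by 85 mm) begins 54 mm behind the grasp point. The pads swing forward as they close: fully open they stand 13 mm farther back than shut.
Start: joints at [1.247, 0.321, -0.07, 1.45, 0.023, 1.371, -0.057], TCP at [0.215, -0.613, 0.231] pointing down, gripper open.
Joint ranges: [-2.86, 2.86], [-0.3, 2.09], [-1.38, 1.24], [0.06, 2.45], [-1.56, 4.7], [0.09, 2.05], [-2.69, 2.69]. Speed limits (rad/s): [2.57, 2.57, 3.14, 3.14, 3.14, 3.14, 3.14].

### API

Orientations are given as a 3x3 rotation matrix whose columns are the frame's x, y, z axes.
In Python, from rig import arm, snapshot gives the robot as it stands.
- The arm moves only by the tool arm_command, never from a script. Its argument "series" is a list of rows, each a list of 3 entries, a list of its own where there are three numbers: the shift along the tool's x, y, z in m, then the turn about the tool's z in rad, then the opening, from 0 (shut) to 1 (fully open). A call has exactly 10 rows; each row is the pose to reach, as a shift and turn from the pose measured when the call began, along the tool's axes at that moment; what a row does not reach only later rows make up. A row lasts 1/12 s, in which the tool goes at most 41.7 mm and 7.16 degrees, less where a joint would pass 70% of its speed; a pose out of reach is approached as far as the arm can. A call with a gripper value outside its range is refused whole. The fingers move at their own pace and stop on an object; the grip force is fixed at half the most. Time passes only in rows, so rows that repeat a pose let the fingers close, or fill a call up. It gives the time, the measured TCP pose, the force and the opening at its end, in the units of the state.
- arm.get_state(): the state, without advancing time (a new reading comes with each control period).
- snapshot(name): name is "side" or "top"; returns a dict with "img" (480x640x3 uint8, blue, green, red), "camera_matrix" (3x3 intrinsics, pixels), "distortion" ([k1, k2, p1, p2, k3] as OpenCV has them; the pictures are not rectified), "position" and "rotation" of the camera in the world. Camera axes: x right, y down, z forward; pixel columns grow to the right and rows downward; lengths in m; the calibration is good to about 2 mm. A picture is of the moment at which its call begins. There is no depth.
- arm.hand_in(): hands the job in, once; it reports no verdict.
The state is a dict: "clock": time; "q": joint angles; "qvel": joint speeds; "effort": joint torques, N m; "position": TCP position; "ee_rot": TCP orientation; "wrist_force": force on the tool from outside, world axes, zero at the start; "ft_torque": the same for the moment, N m; "width": opening from 0.0 (shut) to 1.0 (fully open).
Only numpy, scipy, OpenCV 4.12 (cv2) and the standard library are available. Lean on these libraries where they do the work, as an engineer would, in place of code of your own. Each camera call takes 0.05 s, during which the arm holds its last target.

## Working session

There is one attempt and no reset: what is moved stays moved. The work goes in short steps, Python scripts to look and compute and a tool call to move; the robot and the scene stay as the last step left them, time stands still between calls to the robot, and variables do not carry over. Pictures are saved under pics/ and viewed, and the job is handed in when it is done.

Besides the shell and the picture viewer there is one more tool, called after ">>>" as name([rows], argument=value, ...), one row to a line, values as JSON. arm_command: Moves the arm, as the interface text tells. Its arguments: {"type":"object","properties":{"series":{"type":"array"}},"required":["series"]}

```bash
mkdir -p pics; ls
python3 - <<'E'
from rig import arm, snapshot
import cv2,numpy as np
s=arm.get_state()
for k in s: print(k,np.round(s[k],3).tolist())
for n in("side","top"):
    d=snapshot(n); cv2.imwrite(f"pics/{n}0.png",d["img"])
    print(n,{k:np.round(d[k],4).tolist() for k in d if k!="img"})
E
```

```text
pics
clock 0.0
q [1.247, 0.322, -0.07, 1.452, 0.023, 1.371, -0.057]
qvel [0.001, -0.002, 0.001, -0.001, -0.0, 0.001, -0.001]
effort [-0.001, -49.358, -0.382, -31.433, 0.013, 0.011, 0.0]
position [0.215, -0.613, 0.23]
ee_rot [[0.943, 0.331, -0.001], [0.331, -0.943, 0.002], [-0.0, -0.002, -1.0]]
wrist_force [-0.427, -0.535, -0.143]
ft_torque [0.003, -0.013, 0.004]
width 0.998
side {'camera_matrix': [[465.392, 0.0, 321.568], [0.0, 465.392, 239.2605], [0.0, 0.0, 1.0]], 'distortion': [-0.0319, 0.0, 0.0, 0.0, 0.0], 'position': [0.3884, 0.6115, 0.7332], 'rotation': [[-0.9575, -0.2155, 0.1915], [-0.2882, 0.6993, -0.6541], [0.0071, -0.6816, -0.7317]]}
top {'camera_matrix': [[483.2601, 0.0, 312.9252], [0.0, 483.2601, 241.5099], [0.0, 0.0, 1.0]], 'distortion': [-0.0311, 0.0, 0.0, 0.0, 0.0], 'position': [0.4493, 0.0083, 0.8888], 'rotation': [[0.0112, -0.9887, 0.1496], [-0.9997, -0.0075, 0.0249], [-0.0235, -0.1498, -0.9884]]}
```

View pics/side0.png

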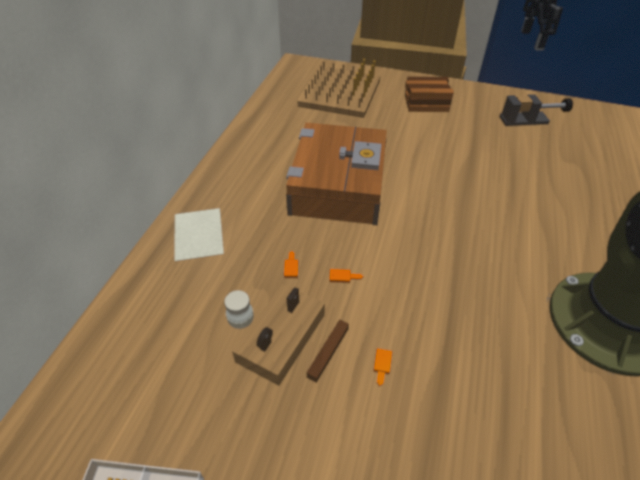

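View pics/top0.png

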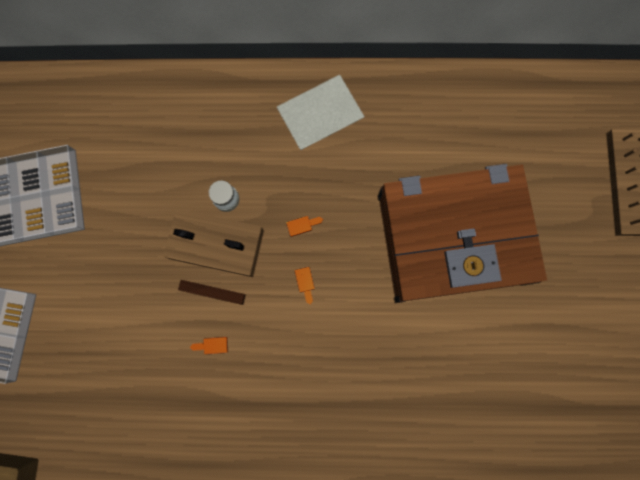

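The side view shows two black key heads in the stand, at (293,299) and (265,339). In the top view they are at (234,244) and (183,234). The orange look-alikes lie on the table, and the lock is at top (473,266). I'll enlarge these areas.

Run:
```python
import cv2,numpy as np
s=cv2.imread("pics/side0.png");t=cv2.imread("pics/top0.png")
f=lambda im,x0,y0,w,h,W,H:cv2.resize(im[y0:y0+h,x0:x0+w],(W,H),interpolation=cv2.INTER_CUBIC)
a=f(s,230,275,100,75,400,300);b=f(t,160,205,100,75,400,300)
c=f(s,330,130,64,48,400,300);d=f(t,441,242,64,48,400,300)
cv2.imwrite("pics/crop0.png",np.clip(np.vstack([np.hstack([a,b]),np.hstack([c,d])])*1.3,0,255).astype(np.uint8))
```

```text
(no output)
```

View pics/crop0.png

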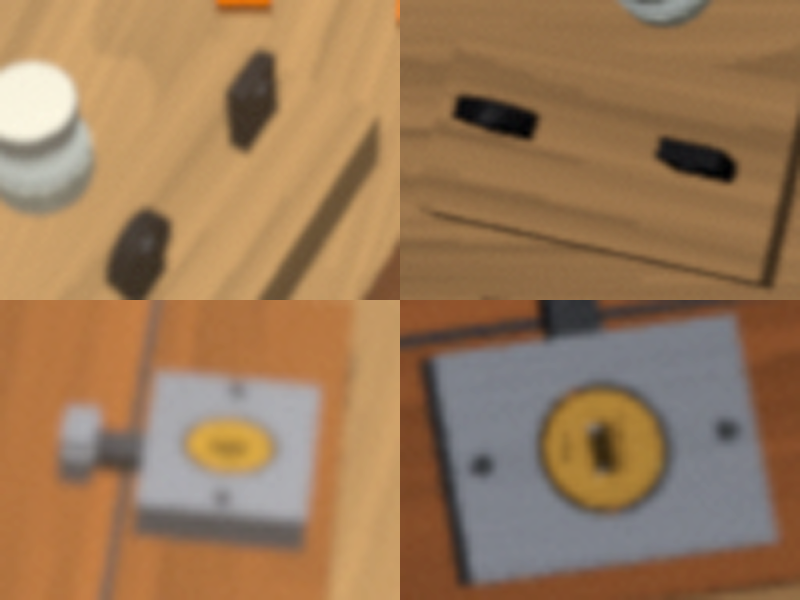

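```bash
cat > h.py <<'E'
import cv2,numpy as np
from rig import arm,snapshot
def rays(d,px):
    px=np.array(px,float).reshape(-1,1,2)
    u=cv2.undistortPoints(px,d["camera_matrix"],d["distortion"]).reshape(-1,2)
    v=np.c_[u,np.ones(len(u))]@np.array(d["rotation"]).T
    return np.array(d["position"]),v
def onz(d,px,z):
    o,v=rays(d,px); return o+v*((z-o[2])/v[:,2])[:,None]
def onplane(d,px,p,n):
    o,v=rays(d,px); return o+v*(((p-o)@n)/(v@n))[:,None]
def tri(d1,p1,d2,p2):
    o1,v1=rays(d1,[p1]);o2,v2=rays(d2,[p2]);v1=v1[0]/np.linalg.norm(v1);v2=v2[0]/np.linalg.norm(v2)
    s=np.linalg.lstsq(np.c_[v1,-v2],o2-o1,rcond=None)[0]
    a=o1+s[0]*v1;b=o2+s[1]*v2
    return (a+b)/2,np.linalg.norm(a-b)
def proj(d,P):
    R=np.array(d["rotation"]);rv=cv2.Rodrigues(R.T)[0];t=-R.T@np.array(d["position"])
    return cv2.projectPoints(np.array(P,float).reshape(-1,3),rv,t,d["camera_matrix"],d["distortion"])[0].reshape(-1,2)
E
python3 - <<'E'
from h import *
D={n:snapshot(n) for n in("side","top")}
roi={"side":(240,285,70,75),"top":(165,222,90,35)}
C={}
for n in D:
    x,y,w,h=roi[n]; g=D[n]["img"][y:y+h,x:x+w].max(2)
    m=(g<50).astype(np.uint8)
    N,L,S,c=cv2.connectedComponentsWithStats(m)
    for i in range(1,N):
        if S[i,4]>40: print(n,S[i]+[x,y,0,0,0],c[i]+[x,y],cv2.minAreaRect(np.argwhere(L==i)[:,::-1].astype(np.float32))[1:])
    e=cv2.resize(D[n]["img"][y:y+h,x:x+w],None,fx=8,fy=8,interpolation=cv2.INTER_CUBIC)
    cv2.imwrite(f"pics/k_{n}.png",np.clip(e.astype(float)*2.5,0,255).astype(np.uint8))
# stand top corners in top view
print(onz(D["top"],[(253,276),(262,228),(167,258),(172,218)],.04).round(4))
E
```

```text
side [259 338  10  11  50] [264.18 343.08] ((7.071067810058594, 10.60660171508789), 45.0)
top [174 229  20  11 131] [183.57251908 233.67175573] ((19.887920379638672, 7.033533096313477), 14.03624439239502)
top [225 240  19  10 124] [233.82258065 244.5       ] ((19.402849197387695, 6.790997505187988), 14.03624439239502)
[[0.5154 0.1348 0.04  ]
 [0.6015 0.1212 0.04  ]
 [0.546  0.29   0.04  ]
 [0.6188 0.285  0.04  ]]
```

View pics/k_side.png

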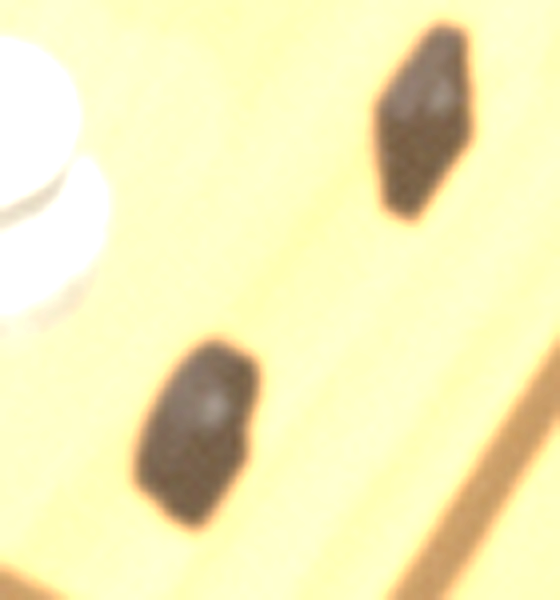

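View pics/k_top.png

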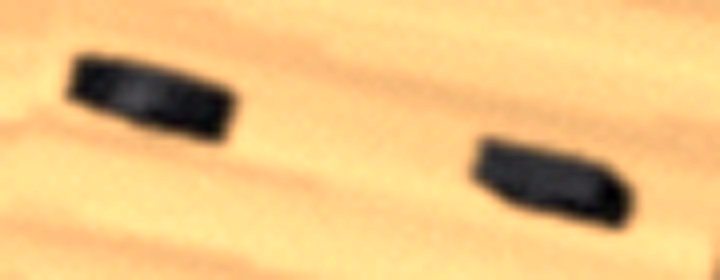

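Run:
```python
from h import *
D={n:snapshot(n) for n in("side","top")}
roi={"side":{"near":(250,320,28,35),"far":(282,283,22,32)},"top":{"near":(168,222,30,24),"far":(220,232,30,24)}}
M={}
for n in D:
  for k,(x,y,w,h) in roi[n].items():
    g=cv2.resize(D[n]["img"][y:y+h,x:x+w],None,fx=8,fy=8,interpolation=cv2.INTER_CUBIC).max(2)
    t,m=cv2.threshold(g,0,255,cv2.THRESH_BINARY_INV+cv2.THRESH_OTSU)
    cs=max(cv2.findContours(m,0,cv2.CHAIN_APPROX_NONE)[0],key=cv2.contourArea)
    mo=cv2.moments(cs); c=np.array([mo['m10'],mo['m01']])/mo['m00']
    f=lambda p:(np.array(p,float)+.5)/8-.5+[x,y]
    M[n,k]=(f(c),f(cs[:,0])); print(n,k,t,f(c).round(2))
P={k:tri(D["side"],M["side",k][0],D["top"],M["top",k][0]) for k in("near","far")}
print({k:(v[0].round(4),round(v[1],4)) for k,v in P.items()})
a=P["near"][0]-P["far"][0];print("sep",np.linalg.norm(a[:2]),"axis yaw deg",np.degrees(np.arctan2(a[1],a[0])))
a[2]=0;a/=np.linalg.norm(a);nrm=np.array([a[1],-a[0],0])
out=[]
for k in P:
  for n in D:
    p=onplane(D[n],M[n,k][1],P[k][0],nrm)
    u=(p-P[k][0])@a; z=p[:,2]; print(k,n,"u",u.min().round(4),u.max().round(4),"z",z.min().round(4),z.max().round(4))
    im=np.full((300,300,3),255,np.uint8)
    q=np.c_[150+u*4000,280-(z-.03)*4000].astype(np.int32)
    cv2.polylines(im,[q],True,(0,0,0),2);cv2.putText(im,k+n,(5,20),0,.6,(0,0,255),1);out.append(im)
cv2.imwrite("pics/out.png",np.vstack([np.hstack(out[:2]),np.hstack(out[2:])]))
```

```text
side near 103.0 [264.32 338.64]
side far 105.0 [292.46 299.67]
top near 66.0 [183.67 233.73]
top far 67.0 [233.79 244.47]
{'near': (array([0.5873, 0.2549, 0.0653]), np.float64(0.0028)), 'far': (array([0.5693, 0.1666, 0.0636]), np.float64(0.0028))}
sep 0.090122487261205 axis yaw deg 78.50673577390947
near side u -0.0207 0.0237 z 0.0338 0.0996
near top u -0.0273 0.0369 z -0.0254 0.1162
far side u -0.0188 0.0227 z 0.0348 0.0973
far top u -0.0203 0.0269 z -0.0256 0.1145
```

View pics/out.png

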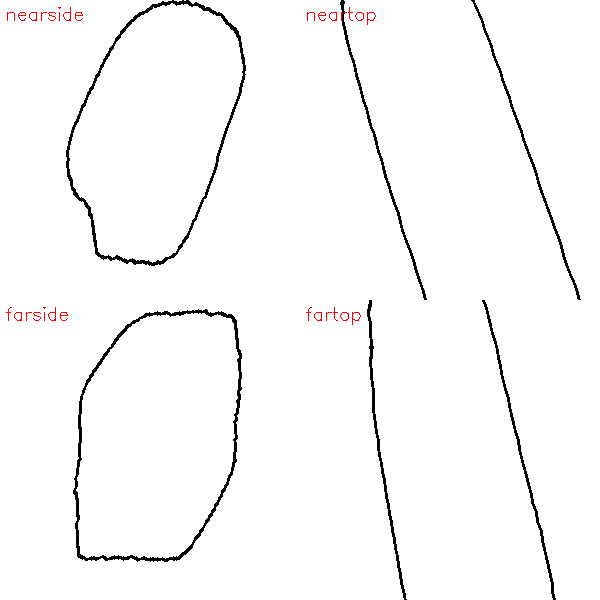

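The outlines cast onto the key plane settle it. The key at side (293,299) / top (234,244) has straight vertical sides and square corners, so it is the square head. The one at side (265,339) / top (183,234) is rounded over a collar, so it is the round head. The orange keys at top (305,226), (305,280) and (214,346) are look-alikes. Next I'll locate the lock, the pen blank and the jar.

Run:
```python
from h import *
D={n:snapshot(n) for n in("side","top")}
# brass ellipse
roi={"side":(352,142,32,24),"top":(458,250,32,32)}
c={}
for n in D:
    x,y,w,h=roi[n]; im=cv2.resize(D[n]["img"][y:y+h,x:x+w],None,fx=8,fy=8,interpolation=cv2.INTER_CUBIC)
    hsv=cv2.cvtColor(im,cv2.COLOR_BGR2HSV)
    m=cv2.inRange(hsv,(12,110,60),(35,255,255))
    cs=max(cv2.findContours(m,0,cv2.CHAIN_APPROX_NONE)[0],key=cv2.contourArea)
    hull=cv2.convexHull(cs);f=lambda p:(np.array(p,float)+.5)/8-.5+[x,y]
    pts=onz(D[n],f(hull[:,0]),.104); (cx,cy),r=cv2.minEnclosingCircle((pts[:,:2]*1000).astype(np.float32))
    mo=cv2.moments(hull); c[n]=f([mo['m10']/mo['m00'],mo['m01']/mo['m00']])
    print(n,"brass px",c[n].round(2),"onz",onz(D[n],[c[n]],.104)[0].round(4),"circle",cx,cy,r)
print("tri",tri(D["side"],c["side"],D["top"],c["top"]))
# housing face, top view
im=D["top"]["img"];x,y,w,h=435,236,75,60
hsv=cv2.cvtColor(im[y:y+h,x:x+w],cv2.COLOR_BGR2HSV)
m=cv2.inRange(hsv,(0,0,70),(180,90,255));hs=hsv
L=m.copy();c0=max(cv2.findContours(L,0,cv2.CHAIN_APPROX_NONE)[0],key=cv2.contourArea)
rp=onz(D["top"],c0[:,0]+[x,y],.104)
print("housing",cv2.minAreaRect((rp[:,:2]*1000).astype(np.float32)))
print("jar lid",onz(D["top"],[(221,193)],.06).round(3),"pen",onz(D["top"],[(180,286),(244,299)],.02).round(3))
# chest edge corners, z=.09
print("chest", onz(D["top"],[(399,300),(546,279),(385,186),(523,166)],.09).round(4))
cv2.imwrite("pics/lockm.png",cv2.resize(np.hstack([im[y:y+h,x:x+w],cv2.merge([m]*3)]),None,fx=5,fy=5,interpolation=cv2.INTER_CUBIC))
```

```text
side brass px [366.26 152.89] onz [ 0.5337 -0.2336  0.104 ] circle 533.6808471679688 -233.644775390625 15.120878219604492
top brass px [472.97 265.32] onz [ 0.5309 -0.2323  0.104 ] circle 531.0174560546875 -232.15866088867188 16.136707305908203
tri (array([ 0.53203913, -0.23167737,  0.10547084]), np.float64(0.0025377702157600573))
housing ((531.34814453125, -232.8062744140625), (61.64790344238281, 80.64278411865234), 8.517760276794434)
jar lid [[0.66  0.193 0.06 ]] pen [[0.497 0.27  0.02 ]
 [0.475 0.153 0.02 ]]
chest [[ 0.4744 -0.1136  0.09  ]
 [ 0.5107 -0.3561  0.09  ]
 [ 0.6664 -0.0929  0.09  ]
 [ 0.7032 -0.3287  0.09  ]]
```

View pics/lockm.png

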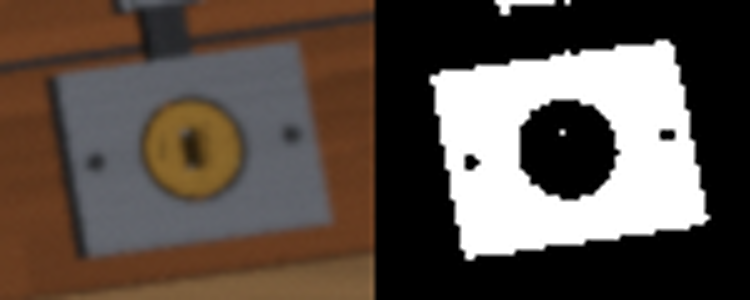

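```bash
cat >> h.py <<'E'
def plan(xyz,yaw_y_deg):
    s=arm.get_state();R=np.array(s["ee_rot"]);p=np.array(s["position"])
    yy=np.degrees(np.arctan2(R[1,1],R[0,1]))
    cw=(yy-yaw_y_deg+180)%360-180
    print("t",round(float(s["clock"]),2),"pos",p.round(4),"yaw_y",yy.round(2),"q",np.round(s["q"],2),"F",np.round(s["wrist_force"],1),"w",round(float(s["width"]),3))
    print("shift",(R.T@(np.array(xyz)-p)).round(4),"turn",np.radians(cw).round(4),"tilt z",R[:,2].round(4))
E
python3 -c "
from h import *
plan([.569,.167,.2],-11.5)"
```

```text
t 0.4 pos [ 0.2154 -0.6132  0.2312] yaw_y -70.64 q [ 1.25  0.32 -0.07  1.45  0.02  1.37 -0.06] F [-0.5  0.6 -0.1] w 0.998
shift [ 0.5922 -0.6189  0.0313] turn -1.0322 tilt z [-1.e-04  2.e-04 -1.e+00]
```

>>> arm_command([
  [[0.028,-0.029,0.0],-0.05,1],
  [[0.056,-0.058,0.0],-0.1,1],
  [[0.085,-0.088,0.0],-0.15,1],
  [[0.113,-0.118,0.0],-0.2,1],
  [[0.141,-0.147,0.0],-0.25,0.8],
  [[0.169,-0.177,0.0],-0.3,0.6],
  [[0.197,-0.206,0.0],-0.35,0.6],
  [[0.226,-0.236,0.0],-0.4,0.6],
  [[0.254,-0.265,0.0],-0.45,0.6],
  [[0.282,-0.295,0.0],-0.5,0.6],
])

```text
clock: 1.23
position: [0.3842, -0.2396, 0.2316]
ee_rot: [[0.667, 0.745, 0.001], [0.745, -0.667, -0.001], [-0.0, 0.001, -1.0]]
wrist_force: [1.4, 0.3, -0.5]
width: 0.6
```

```bash
python3 -c "
from h import *
plan([.569,.167,.2],-11.5)"
```

```text
t 1.23 pos [ 0.3842 -0.2396  0.2316] yaw_y -41.87 q [ 0.93 -0.09 -0.4   1.9  -0.04  1.33 -0.19] F [ 1.4  0.3 -0.5] w 0.6
shift [ 0.4262 -0.1338  0.0313] turn -0.53 tilt z [ 5.e-04 -9.e-04 -1.e+00]
```

>>> arm_command([
  [[0.039,-0.0125,0.003],-0.05,0.6],
  [[0.078,-0.025,0.006],-0.1,0.6],
  [[0.117,-0.037,0.009],-0.15,0.6],
  [[0.156,-0.049,0.012],-0.2,0.6],
  [[0.195,-0.061,0.015],-0.25,0.6],
  [[0.234,-0.073,0.018],-0.3,0.6],
  [[0.273,-0.086,0.021],-0.35,0.6],
  [[0.312,-0.098,0.024],-0.41,0.6],
  [[0.351,-0.11,0.027],-0.47,0.6],
  [[0.39,-0.122,0.03],-0.53,0.6],
])

```text
clock: 2.07
position: [0.5544, 0.1338, 0.2016]
ee_rot: [[0.197, 0.98, 0.002], [0.98, -0.197, -0.001], [-0.001, 0.002, -1.0]]
wrist_force: [-0.8, 0.6, 0.7]
width: 0.599
```

```bash
python3 -c "
from h import *
plan([.569,.167,.13],-11.5)"
```

```text
t 2.07 pos [0.5544 0.1338 0.2016] yaw_y -11.38 q [ 0.43  0.26 -0.83  1.67  0.2   1.3  -0.64] F [-0.8  0.6  0.7] w 0.599
shift [0.0355 0.0077 0.0715] turn 0.0021 tilt z [ 0.0016 -0.0013 -1.    ]
```

>>> arm_command([
  [[0.02,0.004,0.01],0,0.6],
  [[0.0355,0.0077,0.02],0,0.6],
  [[0.0355,0.0077,0.03],0,0.6],
  [[0.0355,0.0077,0.04],0,0.6],
  [[0.0355,0.0077,0.05],0,0.6],
  [[0.0355,0.0077,0.06],0,0.6],
  [[0.0355,0.0077,0.07],0,0.6],
  [[0.0355,0.0077,0.0715],0,0.6],
  [[0.0355,0.0077,0.0715],0,0.6],
  [[0.0355,0.0077,0.0715],0,0.6],
])

```text
clock: 2.9
position: [0.5693, 0.1666, 0.1304]
ee_rot: [[0.198, 0.98, 0.002], [0.98, -0.198, -0.001], [-0.001, 0.002, -1.0]]
wrist_force: [0.8, -0.2, 1.0]
width: 0.599
```

```bash
python3 -c "
from h import *
plan([.569,.167,.05],-11.5)
for n,(x,y,w,h) in {'side':(220,210,140,160),'top':(150,170,140,110)}.items():
    d=snapshot(n);cv2.imwrite(f'pics/g1{n}.png',cv2.resize(d['img'][y:y+h,x:x+w],None,fx=4,fy=3.7,interpolation=cv2.INTER_CUBIC))
    print(n,proj(d,[[.569,.167,.082],[.569,.167,.04]]))
"
```

```text
t 2.9 pos [0.5693 0.1666 0.1304] yaw_y -11.42 q [ 0.34  0.38 -0.81  1.7   0.3   1.19 -0.75] F [ 0.8 -0.2  1. ] w 0.599
shift [ 0.0004 -0.0005  0.0804] turn 0.0014 tilt z [ 0.0022 -0.0013 -1.    ]
side [[292.93622837 293.81821863]
 [293.83418883 307.78008426]]
top [[231.41176972 242.27872673]
 [235.88988989 245.77050521]]
```

View pics/g1side.png

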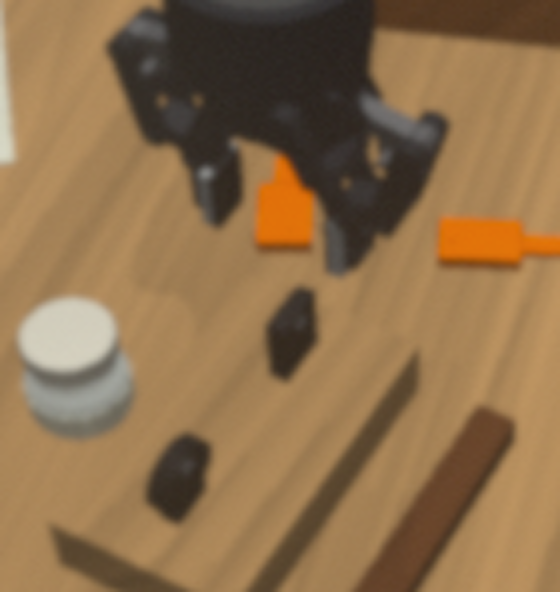

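View pics/g1top.png

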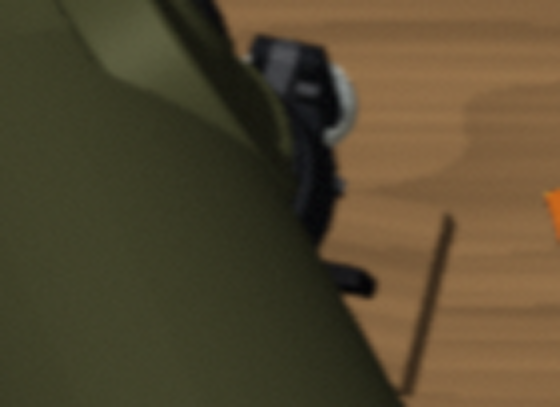

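In the side view the gripper straddles the square head at about (293,293), with the jar and round key clear. The arm hides the top view. I'll go down and grip.

>>> arm_command([
  [[0,0,0.012],0,0.6],
  [[0,0,0.024],0,0.6],
  [[0,0,0.036],0,0.6],
  [[0,0,0.048],0,0.6],
  [[0,0,0.06],0,0.6],
  [[0,0,0.07],0,0.6],
  [[0,0,0.077],0,0.6],
  [[0,0,0.082],0,0.6],
  [[0,0,0.082],0,0.6],
  [[0,0,0.082],0,0.6],
])

```text
clock: 3.83
position: [0.5698, 0.1671, 0.0488]
ee_rot: [[0.197, 0.98, 0.003], [0.98, -0.197, -0.001], [-0.0, 0.003, -1.0]]
wrist_force: [0.4, 0.2, 0.2]
width: 0.6
```

>>> arm_command([
  [[0,0,0],0,0.4],
  [[0,0,0],0,0.3],
  [[0,0,0],0,0.2],
  [[0,0,0],0,0.1],
  [[0,0,0],0,0],
  [[0,0,0],0,0],
  [[0,0,0],0,0],
  [[0,0,0],0,0],
  [[0,0,0],0,0],
  [[0,0,0],0,0],
])

```text
clock: 4.67
position: [0.5699, 0.1673, 0.0494]
ee_rot: [[0.197, 0.98, 0.003], [0.98, -0.197, -0.001], [-0.0, 0.003, -1.0]]
wrist_force: [-2.4, -0.5, 5.2]
width: 0.108
```

```bash
python3 -c "
from h import *
plan([.569,.167,.15],-11.5)
for n,(x,y,w,h) in {'side':(220,210,140,160)}.items():
    d=snapshot(n);cv2.imwrite(f'pics/g2{n}.png',cv2.resize(d['img'][y:y+h,x:x+w],None,fx=4,fy=3.7,interpolation=cv2.INTER_CUBIC))
"
```

```text
t 4.67 pos [0.5699 0.1673 0.0494] yaw_y -11.38 q [ 0.3   0.47 -0.77  1.77  0.37  1.05 -0.81] F [-2.4 -0.5  5.2] w 0.108
shift [-0.0005 -0.0005 -0.1006] turn 0.002 tilt z [ 3.2e-03 -9.0e-04 -1.0e+00]
```

View pics/g2side.png

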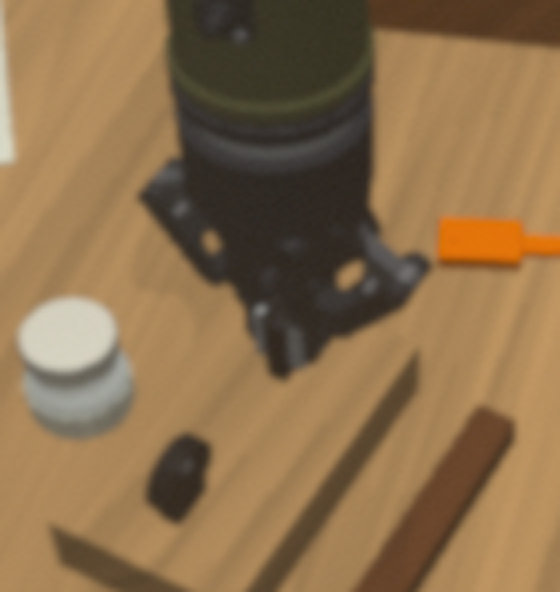

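The side picture shows the gripper shut on the square head at width 0.108, about 9 mm. The round key is untouched. Lifting next.

>>> arm_command([
  [[0,0,-0.006],0,0],
  [[0,0,-0.014],0,0],
  [[0,0,-0.024],0,0],
  [[0,0,-0.036],0,0],
  [[0,0,-0.05],0,0],
  [[0,0,-0.07],0,0],
  [[0,0,-0.095],0,0],
  [[0,0,-0.12],0,0],
  [[0,0,-0.145],0,0],
  [[0,0,-0.15],0,0],
])

```text
clock: 5.55
position: [0.5717, 0.1688, 0.2054]
ee_rot: [[0.197, 0.98, 0.011], [0.98, -0.197, 0.001], [0.003, 0.011, -1.0]]
wrist_force: [0.3, 0.1, 0.6]
width: 0.109
```

```bash
python3 -c "
from h import *
plan([.532,-.2325,.2],98.5)
for n,(x,y,w,h) in {'side':(220,190,140,160)}.items():
    d=snapshot(n);cv2.imwrite(f'pics/g3{n}.png',cv2.resize(d['img'][y:y+h,x:x+w],None,fx=4,fy=3.7,interpolation=cv2.INTER_CUBIC))
"
```

```text
t 5.55 pos [0.5717 0.1688 0.2054] yaw_y -11.37 q [ 0.36  0.31 -0.84  1.61  0.24  1.31 -0.71] F [0.3 0.1 0.6] w 0.109
shift [-0.4013  0.0402  0.0047] turn -1.9176 tilt z [ 1.140e-02  7.000e-04 -9.999e-01]
```

View pics/g3side.png

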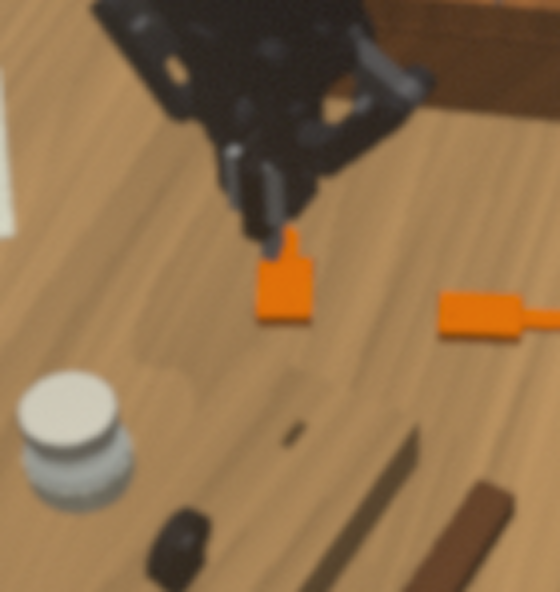

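The key is out and held, and its empty slot shows at crop (293,434). Carrying it to the lock while turning counter-clockwise.

>>> arm_command([
  [[-0.025,0.0025,0],-0.11,0],
  [[-0.05,0.005,0],-0.22,0],
  [[-0.075,0.0075,0],-0.33,0],
  [[-0.1,0.01,0],-0.44,0],
  [[-0.125,0.0125,0],-0.55,0],
  [[-0.15,0.015,0],-0.66,0],
  [[-0.175,0.0175,0],-0.77,0],
  [[-0.2,0.02,0],-0.88,0],
  [[-0.225,0.0225,0],-0.99,0],
  [[-0.25,0.025,0],-1.1,0],
])

```text
clock: 6.43
position: [0.5457, -0.0827, 0.2032]
ee_rot: [[-0.788, 0.616, 0.009], [0.616, 0.788, 0.0], [-0.007, 0.006, -1.0]]
wrist_force: [0.7, -0.2, -0.4]
width: 0.103
```

```bash
python3 -c "
from h import *
plan([.532,-.2325,.2],98.5)"
```

```text
t 6.43 pos [ 0.5457 -0.0827  0.2032] yaw_y 51.96 q [ 0.9   0.22 -0.9   1.72  0.17  1.28  0.87] F [ 0.7 -0.2 -0.4] w 0.103
shift [-0.0815 -0.1264  0.003 ] turn -0.8123 tilt z [ 9.2e-03  3.0e-04 -1.0e+00]
```

>>> arm_command([
  [[-0.01,-0.015,0],-0.1,0],
  [[-0.02,-0.03,0],-0.2,0],
  [[-0.03,-0.047,0],-0.3,0],
  [[-0.041,-0.063,0],-0.4,0],
  [[-0.051,-0.08,0],-0.5,0],
  [[-0.062,-0.096,0],-0.6,0],
  [[-0.07,-0.11,0.001],-0.7,0],
  [[-0.0815,-0.1264,0.002],-0.812,0],
  [[-0.0815,-0.1264,0.003],-0.812,0],
  [[-0.0815,-0.1264,0.003],-0.812,0],
])

```text
clock: 7.27
position: [0.5309, -0.2337, 0.1988]
ee_rot: [[-0.99, -0.143, 0.008], [-0.143, 0.99, 0.002], [-0.008, 0.001, -1.0]]
wrist_force: [-0.1, 0.1, -1.0]
width: 0.113
```

```bash
python3 -c "
from h import *
plan([.532,-.2325,.148],98.5)
for n,(x,y,w,h) in {'side':(300,60,140,120),'top':(390,180,160,120)}.items():
    d=snapshot(n);cv2.imwrite(f'pics/l1{n}.png',cv2.resize(d['img'][y:y+h,x:x+w],None,fx=5,fy=5,interpolation=cv2.INTER_CUBIC))
"
```

```text
t 7.27 pos [ 0.5309 -0.2337  0.1988] yaw_y 98.24 q [ 1.15  0.31 -0.93  1.66  0.25  1.3   1.89] F [-0.1  0.1 -1. ] w 0.113
shift [-0.0008  0.001   0.0508] turn -0.0045 tilt z [ 0.0076  0.0017 -1.    ]
```

View pics/l1side.png

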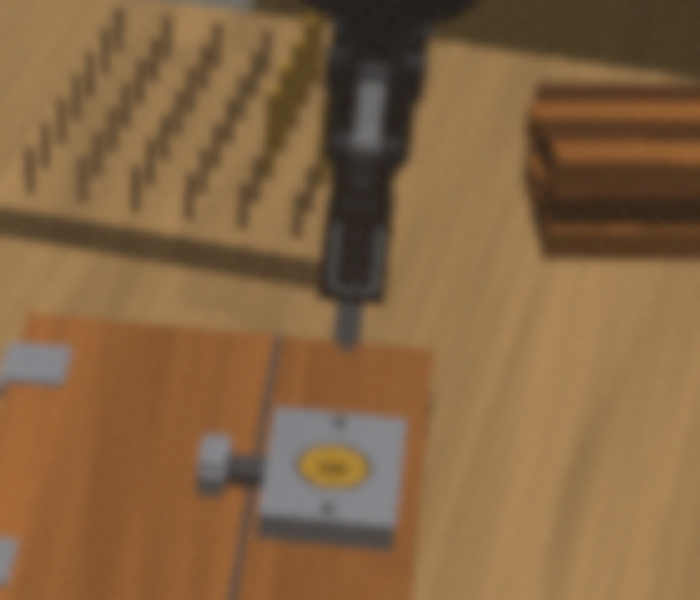

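View pics/l1top.png

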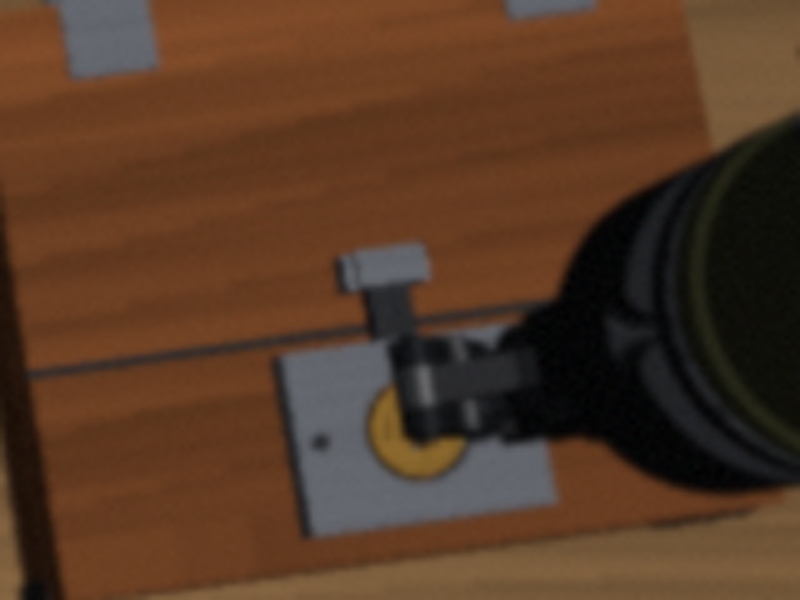

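The side view shows the blade below the fingers at about (369,129), a little short of the lock at (366,153). The top view shows the fingers over the brass, with the keyway hidden. I'll measure the blade against the robot's pose in the side view.

```bash
python3 -c "
from h import *
d=snapshot('side')
s=arm.get_state();p=np.array(s['position']);R=np.array(s['ee_rot'])
for o in (-.0194,0,.0094,.0354): print(o,proj(d,[p+R[:,2]*o]).round(2))
x,y,w,h=355,100,30,40
c=cv2.resize(d['img'][y:y+h,x:x+w],None,fx=14,fy=14,interpolation=cv2.INTER_CUBIC)
cv2.imwrite('pics/tip.png',np.clip(c*1.6,0,255).astype(np.uint8))
g=d['img'].astype(int)
for r in range(114,134): print(r,[tuple(g[r,k])for k in range(364,376)] if r%4==0 else '', )
"
```

```text
-0.0194 [[371.08 108.11]]
0 [[370.22 116.32]]
0.0094 [[369.81 120.21]]
0.0354 [[368.72 130.7 ]]
114 
115 
116 [(np.int64(47), np.int64(53), np.int64(59)), (np.int64(59), np.int64(62), np.int64(66)), (np.int64(56), np.int64(60), np.int64(65)), (np.int64(46), np.int64(50), np.int64(56)), (np.int64(40), np.int64(44), np.int64(50)), (np.int64(41), np.int64(45), np.int64(52)), (np.int64(38), np.int64(43), np.int64(49)), (np.int64(40), np.int64(45), np.int64(51)), (np.int64(43), np.int64(48), np.int64(53)), (np.int64(54), np.int64(58), np.int64(63)), (np.int64(59), np.int64(64), np.int64(69)), (np.int64(56), np.int64(66), np.int64(75))]
117 
118 
119 
120 [(np.int64(60), np.int64(90), np.int64(114)), (np.int64(57), np.int64(82), np.int64(103)), (np.int64(53), np.int64(69), np.int64(85)), (np.int64(49), np.int64(57), np.int64(66)), (np.int64(48), np.int64(53), np.int64(58)), (np.int64(48), np.int64(51), np.int64(57)), (np.int64(46), np.int64(52), np.int64(58)), (np.int64(46), np.int64(54), np.int64(63)), (np.int64(45), np.int64(58), np.int64(71)), (np.int64(46), np.int64(63), np.int64(79)),
[... 1074 characters left out ...]
np.int64(66), np.int64(106), np.int64(145)), (np.int64(68), np.int64(107), np.int64(145)), (np.int64(70), np.int64(108), np.int64(146))]
129 
130 
131 
132 [(np.int64(48), np.int64(88), np.int64(134)), (np.int64(48), np.int64(88), np.int64(134)), (np.int64(49), np.int64(87), np.int64(135)), (np.int64(48), np.int64(87), np.int64(134)), (np.int64(48), np.int64(87), np.int64(135)), (np.int64(50), np.int64(88), np.int64(136)), (np.int64(50), np.int64(87), np.int64(134)), (np.int64(49), np.int64(88), np.int64(135)), (np.int64(49), np.int64(89), np.int64(137)), (np.int64(51), np.int64(91), np.int64(140)), (np.int64(50), np.int64(92), np.int64(141)), (np.int64(52), np.int64(92), np.int64(142))]
133
```

View pics/tip.png

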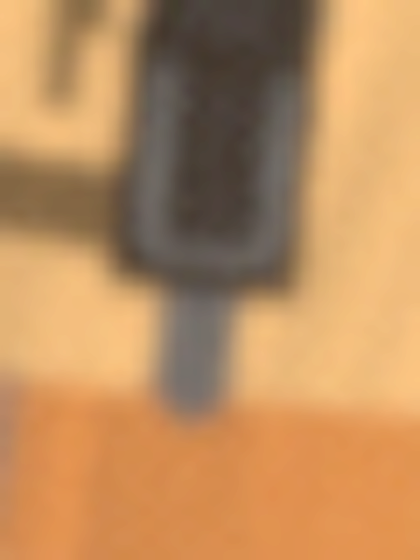

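>>> arm_command([
  [[-0.0008,0.001,0.01],-0.004,0],
  [[-0.0008,0.001,0.02],-0.004,0],
  [[-0.0008,0.001,0.03],-0.004,0],
  [[-0.0008,0.001,0.04],-0.004,0],
  [[-0.0008,0.001,0.047],-0.004,0],
  [[-0.0008,0.001,0.051],-0.004,0],
  [[-0.0008,0.001,0.053],-0.004,0],
  [[-0.0008,0.001,0.053],-0.004,0],
  [[-0.0008,0.001,0.053],-0.004,0],
  [[-0.0008,0.001,0.053],-0.004,0],
])

```text
clock: 8.25
position: [0.5336, -0.23, 0.1474]
ee_rot: [[-0.988, -0.152, 0.01], [-0.152, 0.988, 0.001], [-0.01, -0.001, -1.0]]
wrist_force: [-0.6, 0.4, 0.1]
width: 0.106
```

```bash
python3 -c "
from h import *
plan([.532,-.2325,.1134],98.5)
for n,(x,y,w,h) in {'side':(330,105,70,60),'top':(420,220,100,75)}.items():
    d=snapshot(n);cv2.imwrite(f'pics/l2{n}.png',np.clip(1.4*cv2.resize(d['img'][y:y+h,x:x+w],None,fx=8,fy=8,interpolation=cv2.INTER_CUBIC),0,255).astype(np.uint8))
    s=arm.get_state();p=np.array(s['position']);R=np.array(s['ee_rot'])
    print(n,(proj(d,[p+R[:,2]*.0354])-[x,y])*8)
"
```

```text
t 8.25 pos [ 0.5336 -0.23    0.1474] yaw_y 98.74 q [ 1.13  0.36 -0.91  1.72  0.3   1.21  1.86] F [-0.6  0.4  0.1] w 0.106
shift [ 0.0023 -0.0022  0.034 ] turn 0.0042 tilt z [ 9.8e-03  6.0e-04 -1.0e+00]
side [[288.57807871 367.1019177 ]]
top [[423.79739206 344.00514459]]
```

View pics/l2side.png

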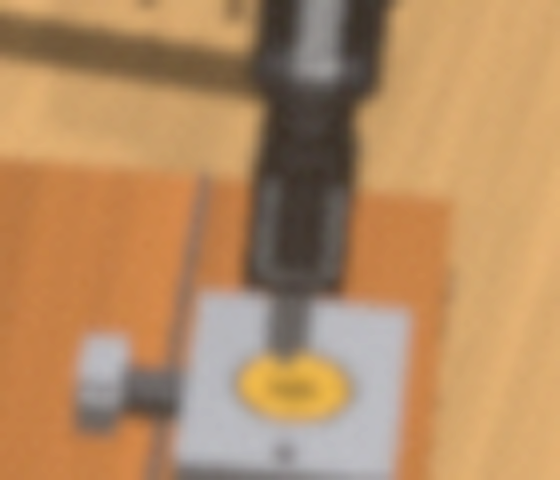

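View pics/l2top.png

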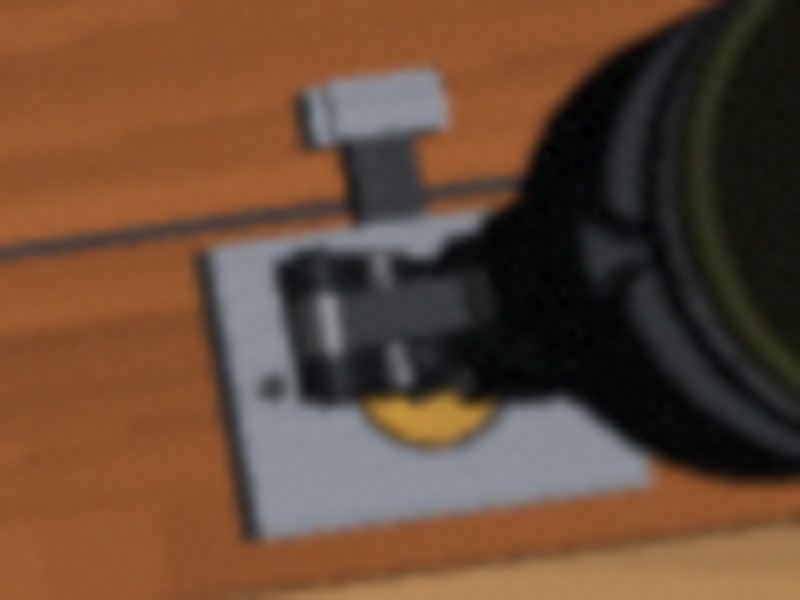

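The blade tip in the side view is about 1 px to the +x side of the slot. The measured pose is also 2.5 mm off target, so I'll correct sideways first.

>>> arm_command([
  [[0.0012,-0.0012,0],0.004,0],
  [[0.0023,-0.0025,0],0.004,0],
  [[0.0023,-0.0025,0.001],0.004,0],
  [[0.0023,-0.0025,0.002],0.004,0],
  [[0.0023,-0.0025,0.003],0.004,0],
  [[0.0023,-0.0025,0.003],0.004,0],
  [[0.0023,-0.0025,0.003],0.004,0],
  [[0.0023,-0.0025,0.003],0.004,0],
  [[0.0023,-0.0025,0.003],0.004,0],
  [[0.0023,-0.0025,0.003],0.004,0],
])

```text
clock: 9.18
position: [0.5317, -0.2328, 0.1444]
ee_rot: [[-0.989, -0.148, 0.01], [-0.148, 0.989, 0.001], [-0.01, -0.001, -1.0]]
wrist_force: [-0.3, 0.2, 0.0]
width: 0.105
```

```bash
python3 -c "
from h import *
plan([.532,-.2325,.1134],98.5)
for n,(x,y,w,h) in {'side':(340,125,50,40)}.items():
    d=snapshot(n);cv2.imwrite(f'pics/l3{n}.png',np.clip(1.4*cv2.resize(d['img'][y:y+h,x:x+w],None,fx=14,fy=14,interpolation=cv2.INTER_CUBIC),0,255).astype(np.uint8))
plan([.532,-.2325,.1134],98.5)
"
```

```text
t 9.18 pos [ 0.5317 -0.2328  0.1444] yaw_y 98.51 q [ 1.13  0.36 -0.91  1.72  0.3   1.2   1.86] F [-0.3  0.2  0. ] w 0.105
shift [-0.0001  0.0003  0.031 ] turn 0.0002 tilt z [ 9.8e-03  5.0e-04 -1.0e+00]
t 9.23 pos [ 0.5317 -0.2328  0.1444] yaw_y 98.52 q [ 1.13  0.36 -0.91  1.72  0.3   1.2   1.86] F [ 0.7  0.1 -0.6] w 0.109
shift [-0.      0.0002  0.031 ] turn 0.0003 tilt z [ 9.8e-03  5.0e-04 -1.0e+00]
```

View pics/l3side.png

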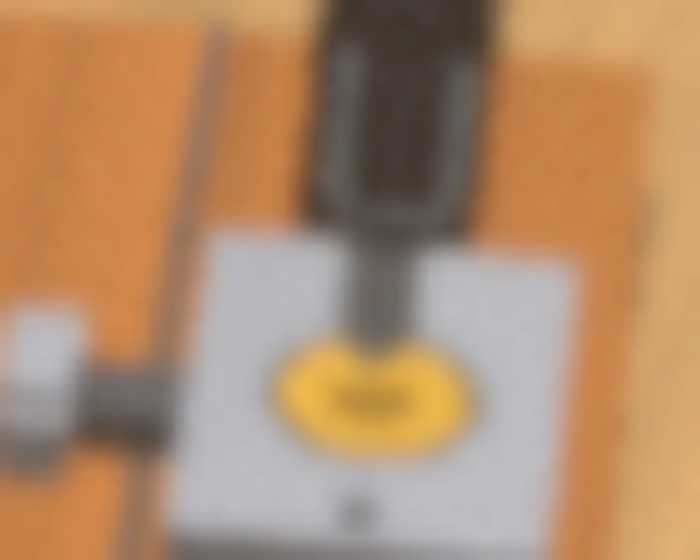

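>>> arm_command([
  [[0,0.0005,0.001],0,0],
  [[0,0.0008,0.002],0,0],
  [[0,0.0008,0.003],0,0],
  [[0,0.0008,0.004],0,0],
  [[0,0.0008,0.005],0,0],
  [[0,0.0008,0.006],0,0],
  [[0,0.0008,0.007],0,0],
  [[0,0.0008,0.008],0,0],
  [[0,0.0008,0.009],0,0],
  [[0,0.0008,0.009],0,0],
])

```text
clock: 10.07
position: [0.5315, -0.2319, 0.1351]
ee_rot: [[-0.989, -0.148, 0.009], [-0.148, 0.989, 0.001], [-0.009, -0.001, -1.0]]
wrist_force: [-0.1, 0.4, -0.4]
width: 0.109
```

```bash
python3 -c "
from h import *
for n,(x,y,w,h) in {'side':(340,125,50,40)}.items():
    d=snapshot(n);cv2.imwrite(f'pics/l4{n}.png',np.clip(1.4*cv2.resize(d['img'][y:y+h,x:x+w],None,fx=14,fy=14,interpolation=cv2.INTER_CUBIC),0,255).astype(np.uint8))
plan([.532,-.2325,.1134],98.5)
"
```

```text
t 10.12 pos [ 0.5316 -0.232   0.1352] yaw_y 98.51 q [ 1.12  0.36 -0.91  1.73  0.3   1.19  1.86] F [-0.2 -0.3 -0.2] w 0.102
shift [-0.0001 -0.0006  0.0218] turn 0.0002 tilt z [ 9.5e-03  6.0e-04 -1.0e+00]
```

View pics/l4side.png

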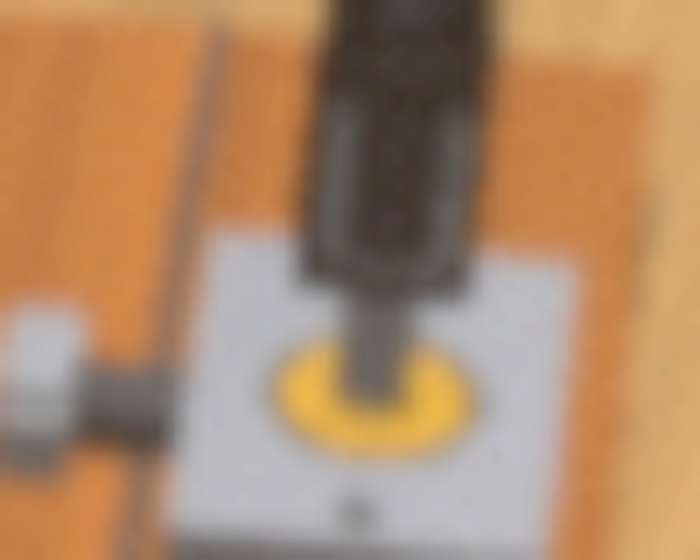

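The side view shows the blade end at (372,405), exactly on the slot. There is no contact force, so it is entering. I'll push on to the pins.

>>> arm_command([
  [[0,0,0.001],0,0],
  [[0,0,0.002],0,0],
  [[0,0,0.003],0,0],
  [[0,0,0.004],0,0],
  [[0,0,0.005],0,0],
  [[0,0,0.006],0,0],
  [[0,0,0.007],0,0],
  [[0,0,0.008],0,0],
  [[0,0,0.009],0,0],
  [[0,0,0.009],0,0],
])

```text
clock: 10.95
position: [0.5312, -0.2321, 0.1262]
ee_rot: [[-0.989, -0.148, 0.008], [-0.148, 0.989, 0.0], [-0.008, -0.001, -1.0]]
wrist_force: [-2.9, 0.5, 1.6]
width: 0.105
```

```bash
python3 -c "
from h import *
for n,(x,y,w,h) in {'side':(340,125,50,40)}.items():
    d=snapshot(n);cv2.imwrite(f'pics/l5{n}.png',np.clip(1.4*cv2.resize(d['img'][y:y+h,x:x+w],None,fx=14,fy=14,interpolation=cv2.INTER_CUBIC),0,255).astype(np.uint8))
plan([.532,-.2325,.1134],98.5)
"
```

```text
t 11.0 pos [ 0.5312 -0.2322  0.1262] yaw_y 98.5 q [ 1.12  0.37 -0.9   1.74  0.31  1.17  1.85] F [-1.5 -0.4  0.7] w 0.112
shift [-0.0007 -0.0004  0.0128] turn 0.0001 tilt z [ 8.4e-03  4.0e-04 -1.0e+00]
```

View pics/l5side.png

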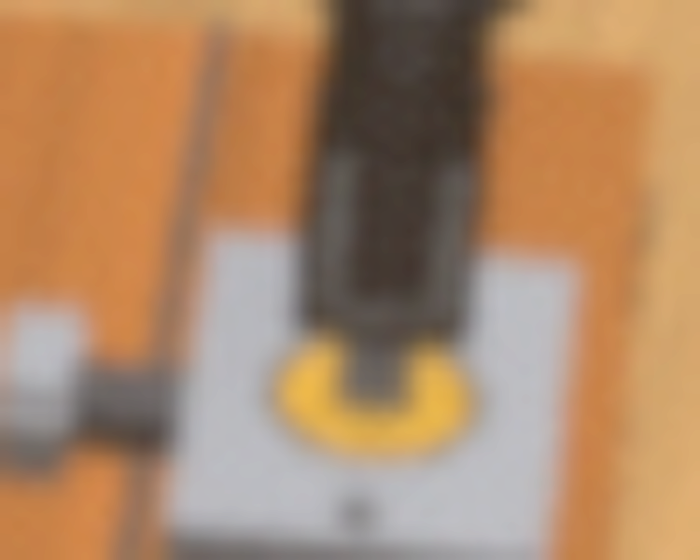

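The blade is now visibly inside the slot. I'll keep pushing, with small wiggles.

>>> arm_command([
  [[0.0004,0,0.0015],0.015,0],
  [[0.0006,0,0.003],-0.015,0],
  [[0.0006,0,0.0045],0.015,0],
  [[0.0006,0,0.006],-0.015,0],
  [[0.0006,0,0.0075],0.015,0],
  [[0.0006,0,0.009],-0.015,0],
  [[0.0006,0,0.0105],0.015,0],
  [[0.0006,0,0.012],-0.015,0],
  [[0.0006,0,0.013],0.01,0],
  [[0.0006,0,0.013],0,0],
])

```text
clock: 11.83
position: [0.5312, -0.2327, 0.1135]
ee_rot: [[-0.989, -0.147, 0.01], [-0.147, 0.989, -0.0], [-0.01, -0.002, -1.0]]
wrist_force: [0.0, -0.9, 0.6]
width: 0.106
```

```bash
python3 -c "
from h import *
for n,(x,y,w,h) in {'side':(340,125,50,40)}.items():
    d=snapshot(n);cv2.imwrite(f'pics/l6{n}.png',np.clip(1.4*cv2.resize(d['img'][y:y+h,x:x+w],None,fx=14,fy=14,interpolation=cv2.INTER_CUBIC),0,255).astype(np.uint8))
plan([.532,-.2325,.1134],98.5)
"
```

```text
t 11.88 pos [ 0.5312 -0.2327  0.1134] yaw_y 98.55 q [ 1.11  0.39 -0.89  1.75  0.33  1.15  1.84] F [-0.3 -1.3  1.2] w 0.111
shift [-0.0008  0.      0.    ] turn 0.0009 tilt z [ 9.7e-03 -4.0e-04 -1.0e+00]
```

View pics/l6side.png

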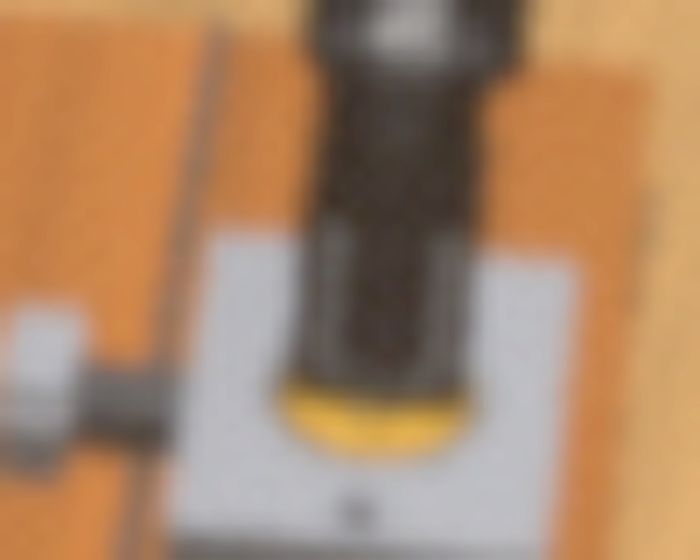

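No blade shows any more. I'll press further until the shoulder bears on the face.

>>> arm_command([
  [[0,0,0.0003],0.01,0],
  [[0,0,0.0006],-0.01,0],
  [[0,0,0.0009],0.01,0],
  [[0,0,0.0012],-0.01,0],
  [[0,0,0.0015],0.01,0],
  [[0,0,0.0018],-0.01,0],
  [[0,0,0.002],0,0],
  [[0,0,0.002],0,0],
  [[0,0,0.002],0,0],
  [[0,0,0.002],0,0],
])

```text
clock: 12.72
position: [0.5314, -0.2328, 0.1132]
ee_rot: [[-0.989, -0.149, 0.01], [-0.149, 0.989, -0.002], [-0.009, -0.003, -1.0]]
wrist_force: [-4.9, 0.3, 13.5]
width: 0.109
```

```bash
python3 -c "
from h import *
plan([.532,-.2325,.1134],98.5)
"
```

```text
t 12.72 pos [ 0.5314 -0.2328  0.1132] yaw_y 98.57 q [ 1.11  0.39 -0.89  1.75  0.33  1.15  1.84] F [-4.9  0.3 13.5] w 0.109
shift [-0.0006  0.0002 -0.0002] turn 0.0013 tilt z [ 0.0096 -0.0016 -1.    ]
```

At 13.5 N it is blocked at z = 0.1132, against 0.1134 expected for a seated shoulder, so the key is home. Now I'll turn it clockwise and keep the push on.

>>> arm_command([
  [[0.0004,0,0.002],0.08,0],
  [[0.0005,0,0.002],0.16,0],
  [[0.0005,0,0.002],0.24,0],
  [[0.0005,0,0.002],0.32,0],
  [[0.0005,0,0.002],0.4,0],
  [[0.0005,0,0.002],0.48,0],
  [[0.0005,0,0.002],0.56,0],
  [[0.0005,0,0.002],0.64,0],
  [[0.0005,0,0.002],0.72,0],
  [[0.0005,0,0.002],0.8,0],
])

```text
clock: 13.55
position: [0.5313, -0.2324, 0.1132]
ee_rot: [[-0.794, 0.608, 0.01], [0.608, 0.794, -0.002], [-0.009, 0.004, -1.0]]
wrist_force: [-6.0, 1.6, 14.4]
width: 0.111
```

```bash
python3 -c "
from h import *
plan([.5314,-.2328,.1132],98.57-94.5)
print(arm.get_state()['ft_torque'])
for n,(x,y,w,h) in {'side':(325,125,65,45)}.items():
    d=snapshot(n);cv2.imwrite(f'pics/l7{n}.png',np.clip(1.4*cv2.resize(d['img'][y:y+h,x:x+w],None,fx=12,fy=12,interpolation=cv2.INTER_CUBIC),0,255).astype(np.uint8))
"
```

```text
t 13.55 pos [ 0.5313 -0.2324  0.1132] yaw_y 52.57 q [ 1.    0.34 -0.75  1.76  0.26  1.13  1.09] F [-6.   1.6 14.4] w 0.111
shift [-0.0003 -0.0003  0.    ] turn 0.8465 tilt z [ 0.0097 -0.0021 -1.    ]
[0.4261786  1.30611201 0.02905758]
```

View pics/l7side.png

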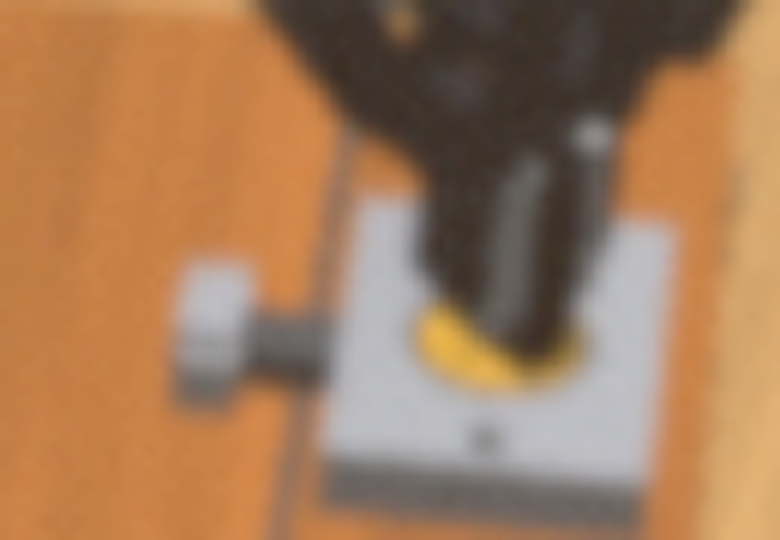

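The turn is halfway, with the push held at 14 N. Continuing to the stop.

>>> arm_command([
  [[0.0005,-0.0004,0.002],0.09,0],
  [[0.0005,-0.0004,0.002],0.18,0],
  [[0.0005,-0.0004,0.002],0.27,0],
  [[0.0005,-0.0004,0.002],0.36,0],
  [[0.0005,-0.0004,0.002],0.45,0],
  [[0.0005,-0.0004,0.002],0.54,0],
  [[0.0005,-0.0004,0.002],0.63,0],
  [[0.0005,-0.0004,0.002],0.72,0],
  [[0.0005,-0.0004,0.002],0.8,0],
  [[0.0005,-0.0004,0.002],0.86,0],
])

```text
clock: 14.43
position: [0.5318, -0.232, 0.1132]
ee_rot: [[-0.051, 0.999, 0.012], [0.999, 0.051, -0.003], [-0.004, 0.012, -1.0]]
wrist_force: [-2.4, 1.4, 11.5]
width: 0.109
```

```bash
python3 -c "
from h import *
plan([.5314,-.2328,.1132],98.57-94.5)
print(arm.get_state()['ft_torque'])
for n,(x,y,w,h) in {'side':(325,125,65,45),'top':(430,225,80,60)}.items():
    d=snapshot(n);cv2.imwrite(f'pics/l8{n}.png',np.clip(1.4*cv2.resize(d['img'][y:y+h,x:x+w],None,fx=10,fy=10,interpolation=cv2.INTER_CUBIC),0,255).astype(np.uint8))
"
```

```text
t 14.43 pos [ 0.5318 -0.232   0.1132] yaw_y 2.93 q [ 0.89  0.31 -0.61  1.76  0.2   1.12  0.27] F [-2.4  1.4 11.5] w 0.109
shift [-0.0008 -0.0005  0.    ] turn -0.0199 tilt z [ 0.0118 -0.0031 -0.9999]
[0.3147961  0.84130317 0.13782   ]
```

View pics/l8side.png

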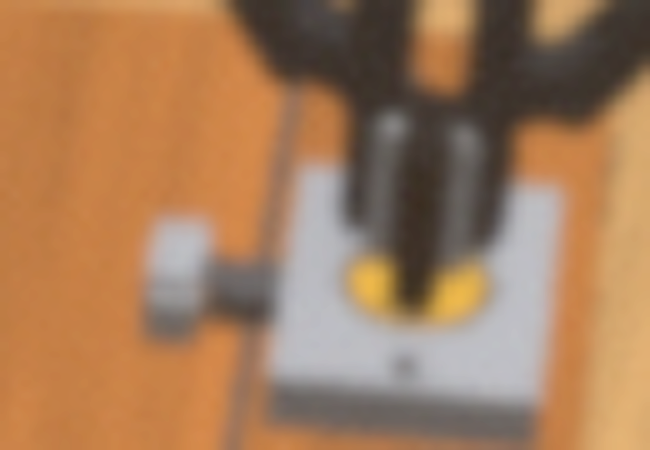

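View pics/l8top.png

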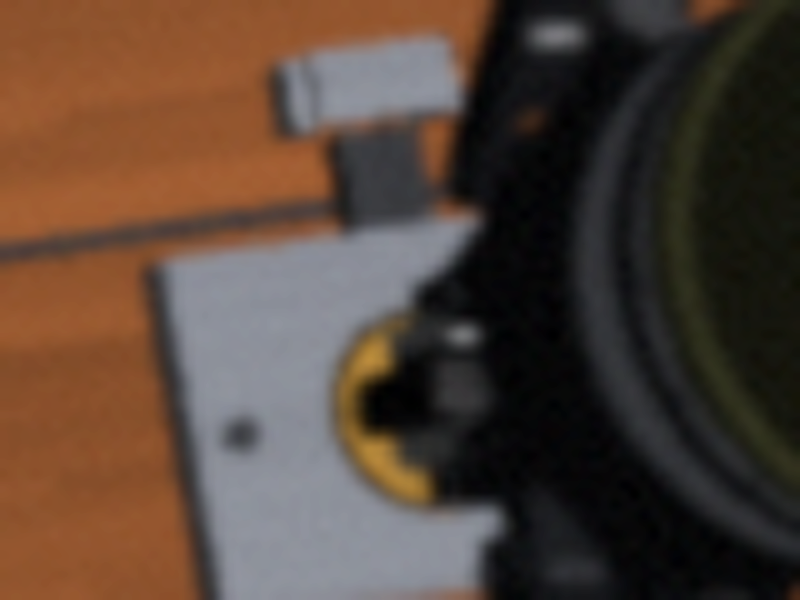

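The measured turn is 1.67 rad and the wrist moment is 0.138 N m, which is what the spring gives at the stop. I'll check the bolt by comparing with the first top picture.

```bash
python3 -c "
from h import *
a=cv2.imread('pics/top0.png');b=snapshot('top')['img'];x,y,w,h=450,222,40,32
c=cv2.imread('pics/side0.png');d=snapshot('side')['img'];X,Y=332,140
f=lambda i,x,y:np.clip(2*cv2.resize(i[y:y+h,x:x+w],None,fx=9.5,fy=9,interpolation=cv2.INTER_CUBIC).astype(float),0,255).astype(np.uint8)
cv2.imwrite('pics/cmp.png',np.vstack([np.hstack([f(a,x,y),f(b,x,y)]),np.hstack([f(c,X,Y),f(d,X,Y)])]))
s=arm.get_state();print(s['wrist_force'],s['ft_torque'])
"
```

```text
[-2.98203692  1.07650868 11.66149216] [0.40661299 0.84721025 0.06913525]
```

View pics/cmp.png

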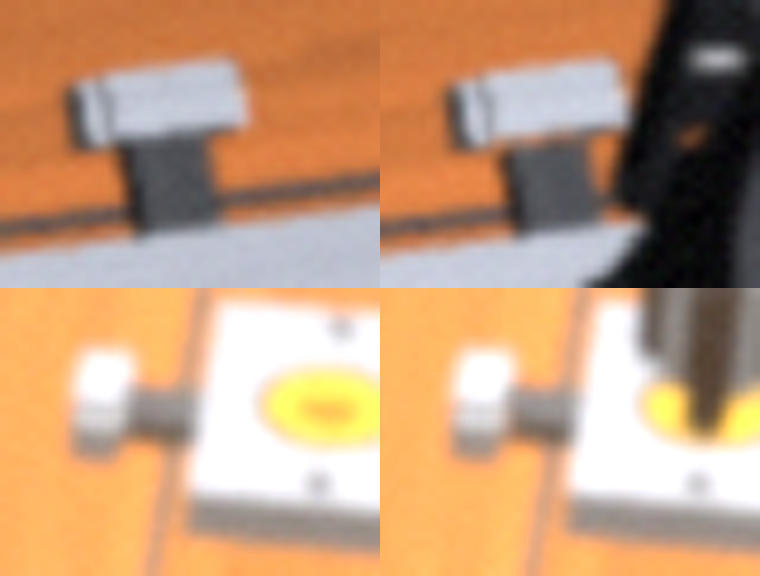

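The bolt has drawn back: in the top view an orange gap has opened between its end and the keeper, at crop (555,140). I'll add a small final turn for margin and hold.

>>> arm_command([
  [[0,0,0.002],0.04,0],
  [[0,0,0.002],0.06,0],
  [[0,0,0.002],0.06,0],
  [[0,0,0.002],0.06,0],
  [[0,0,0.002],0.06,0],
  [[0,0,0.002],0.06,0],
  [[0,0,0.002],0.06,0],
  [[0,0,0.002],0.06,0],
  [[0,0,0.002],0.06,0],
  [[0,0,0.002],0.06,0],
])

```text
clock: 15.47
position: [0.532, -0.232, 0.1132]
ee_rot: [[0.004, 1.0, 0.012], [1.0, -0.004, -0.004], [-0.004, 0.012, -1.0]]
wrist_force: [-5.5, -0.0, 13.8]
width: 0.11
```

```bash
python3 -c "
from h import *
plan([.5314,-.2328,.1132],98.57-94.5)
a=cv2.imread('pics/top0.png');b=snapshot('top')['img'];x,y,w,h=450,222,40,32
f=lambda i,x,y:np.clip(2*cv2.resize(i[y:y+h,x:x+w],None,fx=9.5,fy=9,interpolation=cv2.INTER_CUBIC).astype(float),0,255).astype(np.uint8)
d=snapshot('side')['img']
cv2.imwrite('pics/cmp2.png',np.hstack([f(b,x,y),f(d,345,135)]))
for i in range(3):
  s=arm.get_state();print(s['wrist_force'],s['ft_torque']);snapshot('side')
"
```

```text
t 15.47 pos [ 0.532  -0.232   0.1132] yaw_y -0.23 q [ 0.88  0.31 -0.6   1.76  0.19  1.12  0.21] F [-5.5 -0.  13.8] w 0.11
shift [-0.0008 -0.0006  0.    ] turn -0.075 tilt z [ 0.0115 -0.0042 -0.9999]
[-5.55093186  1.89136908 14.16717424] [0.33112572 1.44087693 0.19080073]
[-5.52389354  0.51812391 13.9835587 ] [0.34092106 1.36247751 0.18042139]
[-5.81956622  0.20008359 14.47793146] [0.32485826 1.45490248 0.2119351 ]
```

View pics/cmp2.png

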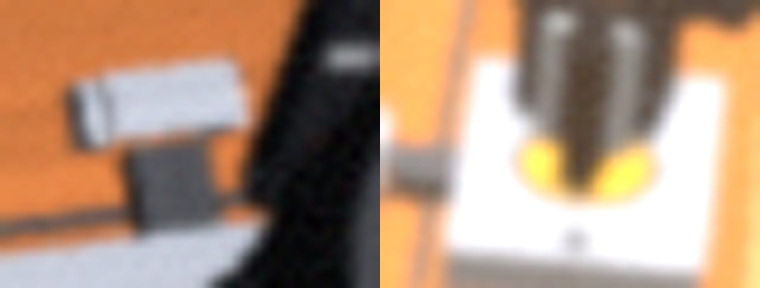

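The gap is still there and the moment has risen to about 0.19 N m, above the spring's 0.14, so the cylinder is against its stop. The push is 14 N and the key is held. Handing in.

```bash
python3 -c "
from h import *
print(arm.hand_in())
plan([.5314,-.2328,.1132],0)"
```

```text
the job is handed in; nothing more can be done
None
the job is handed in; nothing more can be done
```

I took the square-headed key out of the stand and pushed it fully home in the lock. I then turned it clockwise to the stop and handed the job in at about 15.6 s, still gripping and pushing. `hand_in()` reports no verdict, so these are my own last checks:

- **Key home:** before turning, it was blocked at TCP z = 0.1132 m under 13.5 N. A seated shoulder should give 0.1134 m. No blade was visible in the side view.
- **Turn:** I turned the gripper about 1.72 rad. The wrist moment rose to about 0.19 N m, above the spring's 0.14 N m, so the cylinder is at its stop.
- **Bolt:** the top view shows a new gap between the bolt's end and the keeper. I did not measure its travel in mm.
- **Hold:** the push was about 14 N and the gripper was at 0.11, about 9 mm. The tool tilt was about 0.012 rad.
- **Other objects:** I never touched the round key, pen blank or jar. The round key and jar were still in place in the side picture after the lift; I took no picture of them at the end.

**Disagreements:**
- The two cameras disagreed by about 2.5 mm on the lock's position.
- One move ended about 2.5 mm off target, which I corrected before inserting.
- A side force of about 5.5 N in x remained at the end.

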